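# Put the D-shaped pusher back into the vegetable slicer

## Robot

A 6-joint arm with a two-finger parallel gripper is mounted at the origin on the work surface. World frame = base frame: x ahead of the robot, y to its left, z up, the work surface at z = 0. Lengths are in m, angles in rad, forces in N, time in s.
With the tool pointing down it reaches from about 0.35 to 0.975 m from the base axis. Payload 4.9 kg.
Tool frame: the origin (TCP) lies where the fingers leave the gripper's body, on its centre line; the fingertips stand 73 mm ahead of it and the grasp point (between the pads) lies 54 mm ahead of it; z points along the fingers, y is the direction in which the jaws open and shut (so a half turn about z gives the same grasp; the last joint's range is limited). The gripper opens to 85 mm and grips with 20 to 120 N. Pads are 22 mm wide; open, the fingers measure 114 mm over their backs; the gripper's body (76 mm by 85 mm) begins 54 mm behind the grasp point. The pads swing forward as they close: fully open they stand 13 mm farther back than shut.
Start: joints at [1.174, 0.053, 1.613, -0, 1.476, -0.119], TCP at [0.171, 0.601, 0.304] pointing down, gripper open.
Joint ranges: [-3.01, 3.01], [-1.01, 2.22], [0.06, 2.58], [-1.02, 4.17], [0.09, 2.62], [-3.14, 3.14]. Speed limits (rad/s): [2.57, 2.57, 3.14, 3.14, 3.14, 3.14].

## Interface

Orientations are given as a rotation vector (axis times angle).
In Python, from station import monitor, vision, workorder gives the robot as it stands.
- The arm moves only by the tool arm_command, never from a script. Its argument "rows" is text: rows parted by semicolons, each of 6 numbers parted by spaces: the shift along the world's x, y, z in mm, then the turn, a rotation vector about the world's x, y, z in degrees. In form: tx ty tz wx wy wz; .... A call has 1 to 12 rows; each row is the pose to reach, as a shift and turn from the pose measured when the call began; what a row does not reach only later rows make up. A row lasts 1/8 s, in which the tool goes at most 62.5 mm and 10.7 degrees, less where a joint would pass 70% of its speed; a pose out of reach is approached as far as the arm can. A call with a gripper value outside its range is refused whole. "jaw" is the opening, from 0 (shut) to 1 (fully open), set as the call begins (left out, the last holds). The fingers move at their own pace and stop on an object; "squeeze" is the grip in N (left out, the last holds). Time passes only in rows, so rows that repeat a pose let the fingers close. It gives the time, the measured TCP pose, the force and the opening at its end, in the units of the state.
- monitor.get_obs(): the state, without advancing time (a new reading comes with each control period).
- vision.get_image(name): name is "scene" or "top" or "wrist"; returns a dict with "frame" (480x640x3 uint8, red, green, blue), "vfov" (degrees; the focal length in pixels is half the picture's height over the tangent of half this angle, whatever the lens; pixels are square), "cx", "cy" (the principal point, pixels), "R" (3x3) and "t" (3): a world point X has camera coordinates R X + t; the wrist camera has in their place "T_tool_cam" (4x4, takes a point from camera to tool coordinates, whose origin is the TCP and whose axes are the flange's). Camera axes: x right, y down, z forward; pixel columns grow to the right and rows downward; lengths in m; the calibration is good to about 2 mm. A picture is of the moment at which its call begins: read the wrist's pose just before it. There is no depth.
- workorder.finish_job(): hands the job in, once; it reports no verdict.
The state is a dict: "t": time; "q": joint angles; "dq": joint speeds; "effort": joint torques, N m; "tool_pos": TCP position; "tool_rot": TCP orientation; "contact_force": force on the tool from outside, world axes, zero at the start; "wrist_torque": the same for the moment, N m; "opening": finger opening in m.
Only numpy, scipy, OpenCV 4.12 (cv2) and the standard library are available. Lean on these libraries where they do the work, as an engineer would, in place of code of your own. Each camera call takes 0.05 s, during which the arm holds its last target. There are 200 camera calls.

## Task

Put the D-shaped food pusher into the vegetable slicer's feed chute: turn it so that its flat side matches the flat side of the chute, seat it upright and fully down on the chute's floor, and let go. Leave the round and the square pusher standing where they are.

Things in the scene. Friction and masses are not known exactly. Their poses are not given: they have to be found in the camera images.
- pusher_d: Grey plastic D-shaped pusher, upright, block 75 mm tall: circle radius 30 cut by a flat 12 mm from its centre (42 x 60 mm), bottom 6 mm tapered in by 4. Grip bar on top: 16 mm thick (x), 48 long (y, parallel to the flat), rising 40 mm above the block, its middle at x = -7 mm. 0.15 to 0.31 kg. Origin: circle's centre at the underside; z up, +x out through the flat. Stands on the counter (z = 0).
- pusher_round: Bystander, leave it alone: grey plastic pusher of the same height (75 mm + 40 mm grip bar, 115 mm in all), but with a round block of radius 29 mm. Its like-sized bar is centred, its 16 mm thickness along x. Origin: middle of the underside, z up.
- pusher_square: Bystander, leave it alone: grey plastic pusher of the same height (75 mm + 40 mm grip bar, 115 mm in all), but with a square block 54 x 54 mm. Its like-sized bar is centred, its 16 mm thickness along x. Origin: middle of the underside, z up.
- chute_floor (a point): Floor of the fixed slicer's open-topped steel D chute. Inside: circle radius 36 cut by a flat 17.5 mm from its centre; walls 5 mm, top 10 mm flared out by 8. Floor 135, rim 190 mm above the counter; it stands on a lid (radius 92, top at 135 mm) over a white base 210 x 220. Seated block stands 20 mm proud. Origin: circle's centre on the floor; z up, +x out through the flat; pusher's +x must match.

How it is judged:
At the end, for the whole second after the job is handed in: The D pusher rests released in the chute: origin within 15 mm sideways and 12 mm in height of the chute floor's middle, flat within 0.45 rad of the chute's, upright within 0.2 rad; the round and square pushers stand upright (0.3 rad) within 40 mm of their starts (horizontal distance between pusher_d and chute_floor below 0.015 m and z of pusher_d in the frame of chute_floor between -0.01 and 0.012 m and angle between the x axis of pusher_d and the x axis of chute_floor, either way round below 0.45 rad and angle between pusher_d's own z axis and vertical below 0.2 rad and linear speed of pusher_d below 0.03 m/s and distance of each of pusher_round, pusher_square from where it was at the start of the episode below 0.04 m and angle between each of pusher_round, pusher_square's own z axis and vertical below 0.3 rad); the robot touches nothing.
It fails at once if the round or the square pusher is moved away or knocked over (distance of any of pusher_round, pusher_square from where it was at the start of the episode above 0.04 m or angle between any of pusher_round, pusher_square's own z axis and vertical above 0.5 rad).
It also fails if it takes over 45 s, if anything falls off the work surface, if the arm or the gripper's body presses on something with over 40 N, if the wrist force passes 120 N, or if a joint passes its speed limit or range.

## Working session

There is one attempt and no reset: what is moved stays moved. The work goes in short steps, Python scripts to look and compute and a tool call to move; the robot and the scene stay as the last step left them, time stands still between calls to the robot, and variables do not carry over. Pictures are saved under pics/ and viewed, about 8 in all and at most 12, crops included, and the job is handed in when it is done.

Besides the shell and the picture viewer there is one more tool, called as name(argument=value, ...) on one line, values as JSON. arm_command: Moves the arm, as the interface text tells. Its arguments: {"type":"object","properties":{"rows":{"type":"string"},"jaw":{"type":"number"},"squeeze":{"type":"number"}},"required":["rows"]}

```bash
mkdir -p pics
python3 - <<'E'
from station import monitor, vision
import cv2,pickle
o=monitor.get_obs();print(o)
d={}
for n in("scene","top","wrist"):
    im=vision.get_image(n);d[n]=im
    cv2.imwrite(f"pics/{n}0.png",im["frame"][:,:,::-1]);print(n,{k:v for k,v in im.items() if k!="frame"})
pickle.dump((o,d),open("d0.pkl","wb"))
E
```

```text
{'t': 0.0, 'q': array([ 1.17398166e+00,  5.33952484e-02,  1.61429104e+00, -3.33494524e-06,
        1.47600710e+00, -1.19001351e-01]), 'dq': array([-0.00120891, -0.00048642,  0.00023315, -0.00060784,  0.00091264,
        0.00051111]), 'effort': array([-2.87207724e-03, -3.93684411e+01, -3.70173383e+01, -2.89749187e-04,
        7.20647833e-03,  3.81323090e-06]), 'tool_pos': array([0.1712255 , 0.60059652, 0.30264083]), 'tool_rot': array([-0.43491166, -3.11080374,  0.00319148]), 'contact_force': array([0.16952812, 0.10491086, 0.68869467]), 'wrist_torque': array([-0.02931412, -0.04091925, -0.0299102 ]), 'opening': 0.0854870170671305}
scene {'vfov': 49.46581512406646, 'cx': 317.7469628217946, 'cy': 239.67157962182947, 'R': array([[-0.81282753,  0.58226126, -0.01682936],
       [ 0.4889431 ,  0.66628339, -0.56302849],
       [-0.31661656, -0.46587366, -0.82626611]]), 't': array([ 0.46320864, -0.15976298,  1.16864751])}
top {'vfov': 57.86681573071781, 'cx': 323.7185595929518, 'cy': 242.04798435699325, 'R': array([[-0.02406872, -0.99970722, -0.00248445],
       [-0.98179821,  0.02410573, -0.18839104],
       [ 0.18839577, -0.0020951 , -0.98209095]]), 't': array([-0.03892908,  0.53244742,  0.88234552])}
wrist {'vfov': 59.51751182563322, 'cx': 316.6447225974125, 'cy': 241.38677365227716, 'T_tool_cam': array([[-3.90593128e-04, -9.60944362e-01, -2.76741359e-01,
         7.10721258e-02],
       [ 9.99999898e-01, -4.37910863e-04,  1.09180955e-04,
        -2.87870403e-04],
       [-2.26104871e-04, -2.76741288e-01,  9.60944436e-01,
        -7.10897141e-02],
       [ 0.00000000e+00,  0.00000000e+00,  0.00000000e+00,
         1.00000000e+00]])}
```

View pics/top0.png

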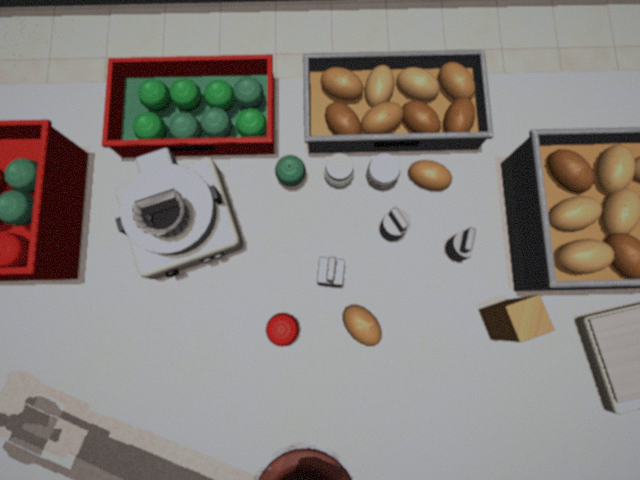

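View pics/scene0.png

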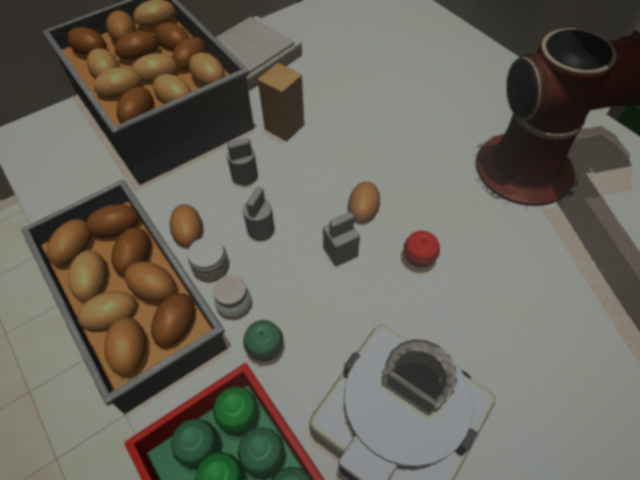

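The square pusher is at top (331,270), and the two candidates for the D are at (395,224) and (463,243). The chute is at (160,212). I'll zoom in on these.

Run:
```python
import cv2,pickle,numpy as np
o,d=pickle.load(open("d0.pkl","rb"))
def c(n,x,y,w,h): return cv2.resize(d[n]["frame"][y:y+h,x:x+w,::-1],(400,300),interpolation=cv2.INTER_CUBIC)
a=np.hstack([c("top",370,190,120,90),c("scene",205,125,120,90)])
b=np.hstack([c("top",100,155,120,90),c("scene",360,325,120,90)])
cv2.imwrite("pics/z.png",np.vstack([a,b]))
```

```text
(no output)
```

View pics/z.png

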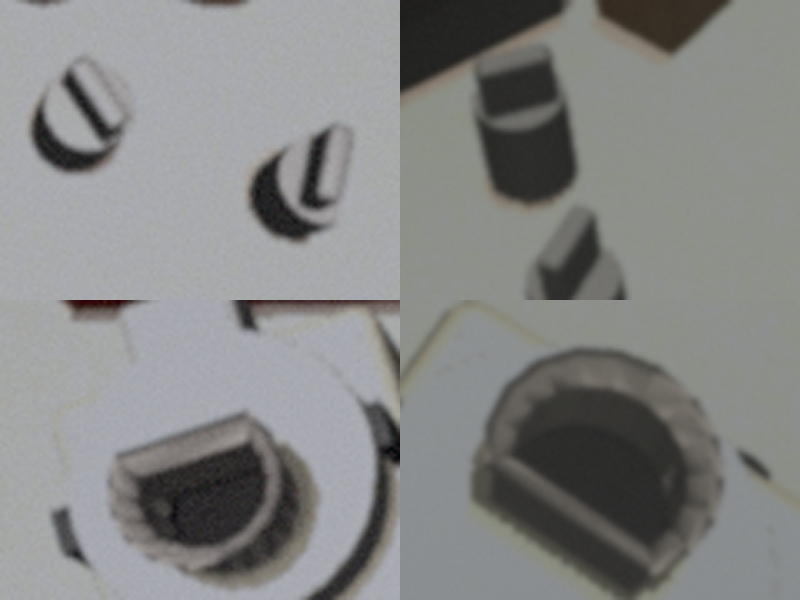

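```bash
cat > h.py <<'E'
import numpy as np,cv2
from scipy.spatial.transform import Rotation as R
def K(im):
    f=240/np.tan(np.radians(im["vfov"]/2)); return np.array([[f,0,im["cx"]],[0,f,im["cy"]],[0,0,1]])
def ext(im,obs=None):
    if "R" in im: return im["R"],im["t"]
    T=np.eye(4);T[:3,:3]=R.from_rotvec(obs["tool_rot"]).as_matrix();T[:3,3]=obs["tool_pos"]
    W=np.linalg.inv(T@im["T_tool_cam"]);return W[:3,:3],W[:3,3]
def ray(im,uv,z,obs=None):
    Rm,t=ext(im,obs);C=-Rm.T@t
    d=Rm.T@np.linalg.inv(K(im))@np.array([*uv,1.]);return C+d*(z-C[2])/d[2]
def proj(im,P,obs=None):
    Rm,t=ext(im,obs);p=(np.atleast_2d(P)@Rm.T+t)@K(im).T;return p[:,:2]/p[:,2:]
E
python3 - <<'E'
from h import *
import pickle
o,d=pickle.load(open("d0.pkl","rb"));T=d["top"];S=d["scene"]
np.set_printoptions(precision=3,suppress=True)
f=lambda x,y,ox,oy:(ox+x/3.333,oy+y/3.333)
for n,z,a,b in [("left bar",.115,(100,97),None),("right bar",.115,(338,166),(516,57))]:
    print(n,ray(T,f(*a,370,190),z), b and ray(S,f(b[0]-400,b[1],205,125),z))
print("left S",ray(S,f(173,237,205,125),.115))
# chute flat rim corners (top: outer)
for p in [(115,455),(248,415),(130,475),(265,443)]: print("top",ray(T,f(p[0],p[1]-300,100,155),.19))
for p in [(490,457),(655,565)]: print("scene",ray(S,f(p[0]-400,p[1]-300,360,325),.19))
print("round arc mid top",ray(T,f(195,565-300,100,155),.19), "scene",ray(S,f(650,375-300,360,325),.19),ray(S,f(490-400,440-300,360,325),.19))
print("square",ray(T,(331,270),.115))
E
```

```text
left bar [ 0.562 -0.207  0.115] None
right bar [ 0.516 -0.347  0.115] [ 0.518 -0.344  0.115]
left S [ 0.565 -0.202  0.115]
top [0.59  0.298 0.19 ]
top [0.611 0.225 0.19 ]
top [0.578 0.289 0.19 ]
top [0.595 0.215 0.19 ]
scene [0.61  0.225 0.19 ]
scene [0.586 0.297 0.19 ]
round arc mid top [0.526 0.25  0.19 ] scene [0.397 0.335 0.19 ] [0.606 0.219 0.19 ]
square [ 0.462 -0.065  0.115]
```

View pics/wrist0.png

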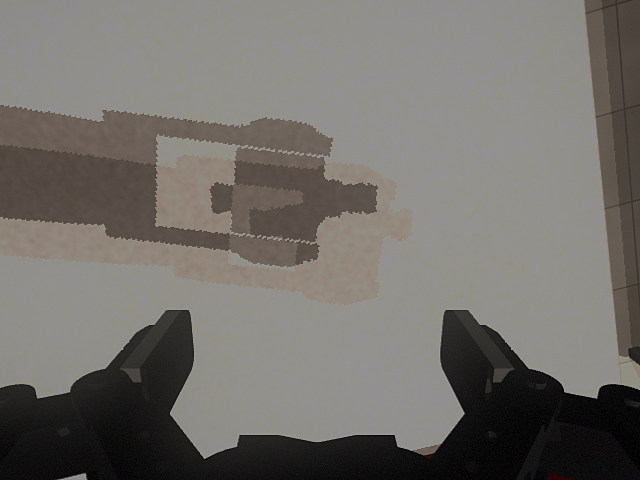

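The chute comes out near (0.570, 0.252) with yaw about 17°. The two candidates are near (0.56,-0.205) and (0.517,-0.346). The wrist view shows only the counter and fingers. Next I move the wrist camera over the candidates.

arm_command(rows="40 -40 100 0 0 -10; 70 -120 130 0 0 -20; 370 -875 130 0 0 -104; 370 -875 130 0 0 -104; 370 -875 130 0 0 -104; 370 -875 130 0 0 -104; 370 -875 130 0 0 -104; 370 -875 130 0 0 -104; 370 -875 130 0 0 -104; 370 -875 130 0 0 -104; 370 -875 130 0 0 -104; 370 -875 130 0 0 -104")

```text
t: 1.65
tool_pos: [0.4496, -0.0486, 0.4218]
tool_rot: [-2.719, -1.571, 0.0]
contact_force: [0.8, 0.5, 1.1]
opening: 0.0853
```

arm_command(rows="90 -225 0 0 0 0; 90 -225 0 0 0 0; 90 -225 0 0 0 0; 90 -225 0 0 0 0; 90 -225 0 0 0 0; 90 -225 0 0 0 0")

```text
t: 2.4
tool_pos: [0.5395, -0.2735, 0.4212]
tool_rot: [-2.718, -1.57, 0.001]
contact_force: [0.3, -0.0, -0.2]
opening: 0.0857
```

Run:
```python
from station import monitor, vision
import cv2,pickle
o=monitor.get_obs();im=vision.get_image("wrist")
print(o["tool_pos"],o["tool_rot"])
cv2.imwrite("pics/w1.png",im["frame"][:,:,::-1])
pickle.dump((o,im),open("d1.pkl","wb"))
```

```text
[ 0.53945062 -0.27347656  0.42118216] [-2.71780177e+00 -1.57036319e+00  5.91542474e-04]
```

View pics/w1.png

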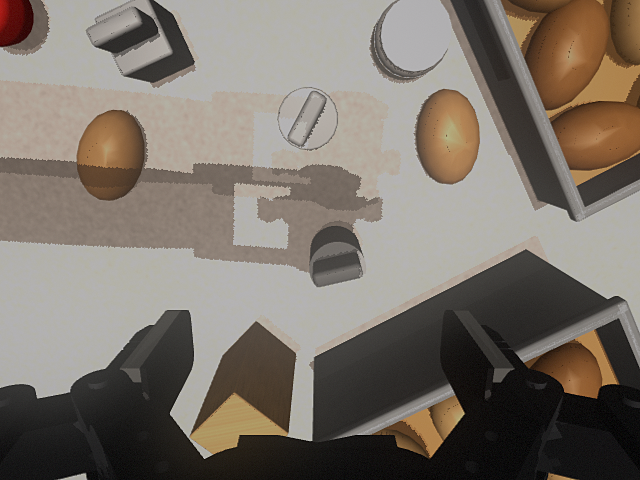

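The upper object (308,118) is round with a centred bar. So the D is at (338,258), with the square at (140,40). To settle which way the flat faces, I'll overlay both hypotheses.

```bash
cat >> h.py <<'E'
def dpts(x,y,yaw,r=.030,fl=.012,h=.075,z0=0):
    a=np.arccos(fl/r);t=np.linspace(a,2*np.pi-a,40)
    c=np.c_[r*np.cos(t),r*np.sin(t)];c=np.vstack([c,c[:1]])
    c1,s1=np.cos(yaw),np.sin(yaw);M=np.array([[c1,-s1],[s1,c1]])
    b=np.array([[-15,-24],[1,-24],[1,24],[-15,24],[-15,-24]])/1e3
    o=[np.c_[q@M.T+[x,y],np.full(len(q),z)] for q,z in((c,z0),(c,z0+h),(b,z0+h),(b,z0+h+.04))]
    return o
def draw(img,im,curves,obs=None,off=(0,0),s=1,col=(0,255,0)):
    for c in curves:
        p=(proj(im,c,obs)-off)*s
        cv2.polylines(img,[np.round(p*8).astype(np.int32)],False,col,1,cv2.LINE_AA,3)
def crop(im,x,y,w,h,W=400,H=300):
    return cv2.resize(im["frame"][y:y+h,x:x+w,::-1],(W,H),interpolation=cv2.INTER_CUBIC)
E
python3 - <<'E'
from h import *
import pickle
o,d=pickle.load(open("d0.pkl","rb"));o1,w=pickle.load(open("d1.pkl","rb"))
rows=[]
for yaw in (71.6,251.6):
    y=np.radians(yaw);x0,y0=np.array([.517,-.346])+.007*np.array([np.cos(y),np.sin(y)])
    print(yaw,x0,y0);r=[]
    for im,ob,(cx,cy,cw,ch) in((w,o1,(278,213,120,90)),(d["top"],None,(430,215,72,54))):
        g=crop(im,cx,cy,cw,ch);draw(g,im,dpts(x0,y0,y),ob,(cx,cy),400/cw);r.append(g)
    rows.append(np.hstack(r))
cv2.imwrite("pics/ov.png",np.vstack(rows))
E
```

```text
71.6 0.5192095432586298 -0.3393578679184885
251.6 0.5147904567413703 -0.35264213208151146
```

View pics/ov.png

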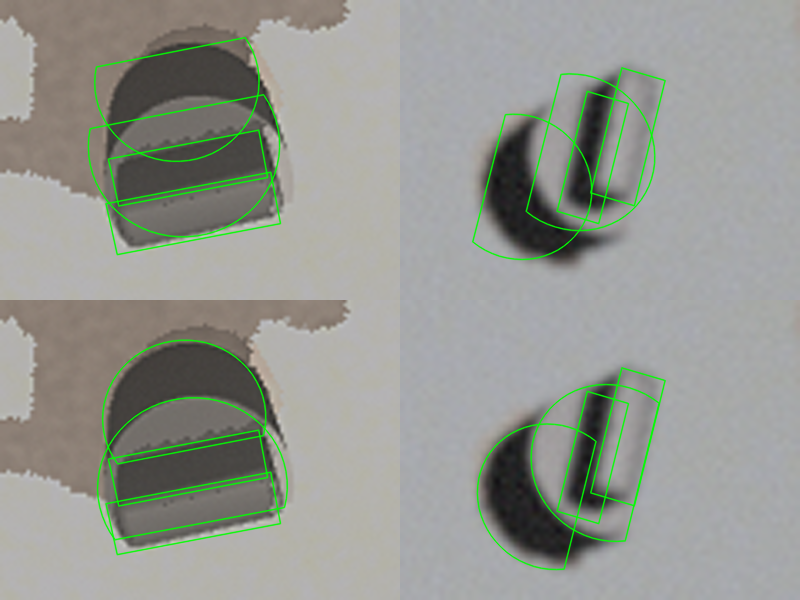

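The second hypothesis (yaw about 251.6°, origin about (0.515,-0.352)) fits both views. The crate and wooden block are close by, so I check clearance to them before descending.

Run:
```python
from h import *
import pickle
np.set_printoptions(precision=3,suppress=True)
o,d=pickle.load(open("d0.pkl","rb"));o1,w=pickle.load(open("d1.pkl","rb"));T=d["top"]
print("crate foot",ray(T,(515,291),0),ray(T,(503,165),0),ray(w,(314,357),0,o1))
for z in(.06,.09,.12,.15): print(z,"rim",ray(T,(549,289),z),ray(w,(313,440),z,o1))
print("block foot",ray(T,(481,305),0),ray(w,(258,320),0,o1))
for z in(.06,.09,.12,.15): print(z,"blk top corners",ray(T,(540,297),z),ray(T,(553,325),z),ray(w,(235,393),z,o1))
```

```text
crate foot [ 0.42  -0.473  0.   ] [ 0.715 -0.477  0.   ] [ 0.419 -0.471  0.   ]
0.06 rim [ 0.419 -0.518  0.06 ] [ 0.379 -0.539  0.06 ]
0.09 rim [ 0.416 -0.503  0.09 ] [ 0.392 -0.517  0.09 ]
0.12 rim [ 0.414 -0.487  0.12 ] [ 0.406 -0.494  0.12 ]
0.15 rim [ 0.412 -0.472  0.15 ] [ 0.419 -0.471  0.15 ]
block foot [ 0.391 -0.395  0.   ] [ 0.384 -0.388  0.   ]
0.06 blk top corners [ 0.403 -0.497  0.06 ] [ 0.345 -0.517  0.06 ] [ 0.332 -0.434  0.06 ]
0.09 blk top corners [ 0.401 -0.483  0.09 ] [ 0.345 -0.502  0.09 ] [ 0.349 -0.419  0.09 ]
0.12 blk top corners [ 0.399 -0.468  0.12 ] [ 0.346 -0.486  0.12 ] [ 0.365 -0.404  0.12 ]
0.15 blk top corners [ 0.398 -0.453  0.15 ] [ 0.346 -0.471  0.15 ] [ 0.382 -0.388  0.15 ]
```

arm_command(rows="-22 -73 -100 0 0 -78; -22 -73 -100 0 0 -78; -22 -73 -100 0 0 -78; -22 -73 -100 0 0 -78; -22 -73 -100 0 0 -78; -22 -73 -100 0 0 -78; -22 -73 -100 0 0 -78; -22 -73 -100 0 0 -78; -22 -73 -100 0 0 -78; -22 -73 -100 0 0 -78; -22 -73 -100 0 0 -78", jaw=0.8)

```text
t: 3.82
tool_pos: [0.5174, -0.3455, 0.322]
tool_rot: [-3.102, 0.488, -0.002]
contact_force: [0.6, 0.0, 0.8]
opening: 0.068
```

Run:
```python
from h import *
from station import monitor, vision
import pickle
o=monitor.get_obs();w=vision.get_image("wrist")
pickle.dump((o,w),open("d2.pkl","wb"));print(o["tool_pos"],o["tool_rot"])
y=np.radians(251.6);g=crop(w,0,0,640,480,640,480);draw(g,w,dpts(.5148,-.3526,y),o)
cv2.imwrite("pics/w2.png",g)
```

```text
[ 0.51743827 -0.34552496  0.32198124] [-3.10234416e+00  4.87614186e-01 -2.18939519e-03]
```

View pics/w2.png

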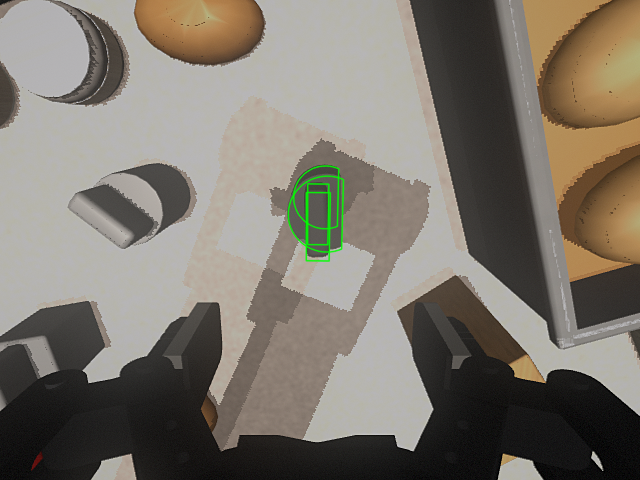

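The overlay matches: the bar is vertical in the image at (318,222), about 2–3 mm further along its length. I descend and grip.

arm_command(rows="2 -1 -50 0 0 0; 2 -1 -100 0 0 0; 2 -1 -140 0 0 0; 2 -1 -167 0 0 0; 2 -1 -167 0 0 0; 2 -1 -167 0 0 0")

```text
t: 4.62
tool_pos: [0.52, -0.3472, 0.1564]
tool_rot: [-3.103, 0.488, -0.005]
contact_force: [0.4, -0.4, 1.4]
opening: 0.0685
```

arm_command(rows="0 0 0 0 0 0; 0 0 0 0 0 0; 0 0 0 0 0 0; 0 0 0 0 0 0; 0 0 0 0 0 0; 0 0 0 0 0 0; 0 0 0 0 0 0; 0 0 0 0 0 0", jaw=0, squeeze=50)

```text
t: 5.62
tool_pos: [0.5206, -0.3474, 0.1574]
tool_rot: [3.103, -0.488, 0.008]
contact_force: [0.4, 1.4, 5.0]
opening: 0.0149
```

arm_command(rows="0 0 40 0 0 0; 0 0 90 0 0 0; 0 0 150 0 0 0; 0 0 210 0 0 0; 0 0 240 0 0 0; 0 0 240 0 0 0")

```text
t: 6.38
tool_pos: [0.5209, -0.3479, 0.3996]
tool_rot: [3.101, -0.488, 0.013]
contact_force: [-0.2, -0.3, -3.3]
opening: 0.0149
```

arm_command(rows="71 50 0 0 0 10; 71 100 0 0 0 20; 71 150 0 0 0 31; 71 200 0 0 0 41; 71 250 0 0 0 52; 71 300 0 0 0 62; 71 350 0 0 0 73; 71 400 0 0 0 83; 71 450 0 0 0 94; 71 500 0 0 0 104; 71 502 0 0 0 115; 71 502 0 0 0 125")

```text
t: 7.88
tool_pos: [0.5909, 0.1549, 0.3945]
tool_rot: [-1.85, -2.526, -0.001]
contact_force: [0.4, 0.2, -1.8]
opening: 0.0149
```

arm_command(rows="0 0 0 0 0 0; 0 0 0 0 0 0")

```text
t: 8.12
tool_pos: [0.5903, 0.1546, 0.3912]
tool_rot: [-1.852, -2.52, 0.005]
contact_force: [-0.0, -0.1, -3.1]
opening: 0.0154
```

```bash
cat > chk.py <<'E'
from h import *
from station import monitor, vision
import pickle
o=monitor.get_obs();w=vision.get_image("wrist")
pickle.dump((o,w),open("d3.pkl","wb"))
X=R.from_rotvec(o["tool_rot"]).as_matrix();h=np.arctan2(X[1,0],X[0,0])
print(o["tool_pos"],"heading",np.degrees(h),"tilt z",X[:,2],"open",o["opening"])
yaw=h-np.pi/2;n=np.array([np.cos(yaw),np.sin(yaw)]);p=o["tool_pos"]
c=p[:2]+.007*n
g=crop(w,0,0,640,480,640,480);draw(g,w,dpts(*c,yaw,z0=p[2]-.157),o)
ch=[np.vstack(dpts(.570,.252,np.radians(17.2),r,f,.0,z)[:1]) for r,f,z in((.036,.0175,.135),(.036,.0175,.18),(.044,.0255,.19),(.049,.0305,.19))]
draw(g,w,ch,o,col=(0,0,255))
cv2.imwrite("pics/w3.png",g)
_,d=pickle.load(open("d0.pkl","rb"))
a=[]
for n,b in(("top",(108,165,100,75)),("scene",(370,330,100,75))):
    q=crop(d[n],*b);draw(q,d[n],ch[2:],None,b[:2],4,(0,0,255));a.append(q)
cv2.imwrite("pics/ch.png",np.hstack(a))
E
python3 chk.py
```

```text
[0.5903066  0.1546226  0.39116354] heading 107.38851926361964 tilt z [-0.01317004  0.00605872 -0.99989492] open 0.015361576309356865
```

View pics/w3.png

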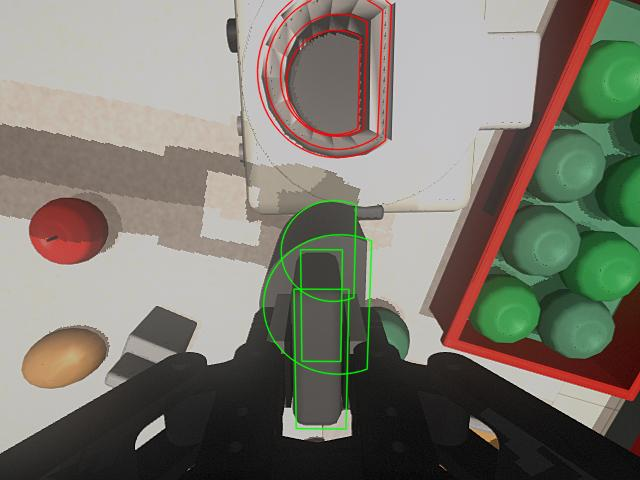

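View pics/ch.png

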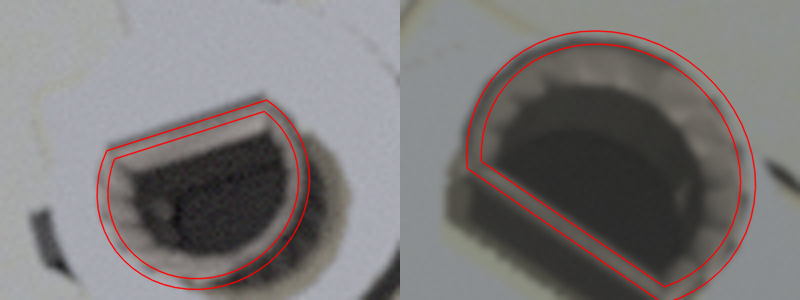

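The chute model agrees with the wrist view (rim at about (263–393, 0–157) px) to within 2–3 mm. The held block also matches its predicted outline, and its flat faces the same way as the chute's. I move over the chute and lower in stages.

arm_command(rows="-10 40 2 -0.3 -0.7 0; -20 80 2 -0.3 -0.7 0; -27 95 2 -0.3 -0.7 0; -27 95 2 -0.3 -0.7 0; -27 95 2 -0.3 -0.7 0; -27 95 2 -0.3 -0.7 0")

```text
t: 8.93
tool_pos: [0.564, 0.2485, 0.3941]
tool_rot: [1.862, 2.53, 0.002]
contact_force: [-0.7, -0.7, -1.9]
opening: 0.0149
```

```bash
python3 chk.py
python3 - <<'E'
from h import *
from station import vision
import pickle
o,_=pickle.load(open("d3.pkl","rb"))
p=o["tool_pos"];X=R.from_rotvec(o["tool_rot"]).as_matrix();yaw=np.arctan2(X[1,0],X[0,0])-np.pi/2
c=p[:2]+.007*np.array([np.cos(yaw),np.sin(yaw)]);print(c)
a=[]
for n,b in(("top",(80,130,160,120)),("scene",(330,270,160,120))):
    im=vision.get_image(n);q=crop(im,*b);draw(q,im,dpts(*c,yaw,z0=p[2]-.157)[:2],None,b[:2],2.5)
    draw(q,im,[dpts(.57,.252,np.radians(17.2),r,f,0,.19)[0] for r,f in((.044,.0255),(.049,.0305))],None,b[:2],2.5,(0,0,255));a.append(q)
cv2.imwrite("pics/ab.png",np.hstack(a))
E
```

```text
[0.56395307 0.24850483 0.39412502] heading 107.31277724719762 tilt z [ 6.74494836e-04  7.49981405e-04 -9.99999491e-01] open 0.01489197005908856
[0.57063594 0.25058795]
```

View pics/ab.png

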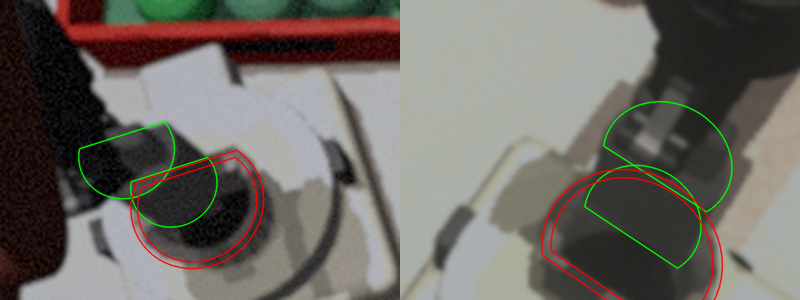

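The block outline matches the prediction in both fixed views. Next is the staged descent.

arm_command(rows="-1 1 -20 0 0 0; -1 1 -35 0 0 0; -1 1 -46 0 0 0; -1 1 -52 0 0 0; -1 1 -58 0 0 0; -1 1 -64 0 0 0; -1 1 -68 0 0 0; -1 1 -68 0 0 0")

```text
t: 10.07
tool_pos: [0.5627, 0.2499, 0.3258]
tool_rot: [-1.861, -2.531, -0.001]
contact_force: [0.3, -0.1, -2.7]
opening: 0.0152
```

The bottom is 21 mm below the rim with no contact force. I continue down.

arm_command(rows="0 0 -8 0 0 0; 0 0 -15 0 0 0; 0 0 -22 0 0 0; 0 0 -27 0 0 0; 0 0 -30 0 0 0; 0 0 -32 0 0 0; 0 0 -32 0 0 0")

```text
t: 10.95
tool_pos: [0.5628, 0.2499, 0.2938]
tool_rot: [-1.861, -2.531, -0.001]
contact_force: [0.5, -0.4, -1.7]
opening: 0.0154
```

arm_command(rows="0 0 -2 0 0 0; 0 0 -3 0 0 0; 0 0 -4 0 0 0; 0 0 -4 0 0 0")

```text
t: 11.45
tool_pos: [0.5632, 0.25, 0.2924]
tool_rot: [1.86, 2.53, 0.004]
contact_force: [-2.0, -0.9, 6.4]
opening: 0.0151
```

The floor contact came at the predicted height (0.292). I open and retreat.

arm_command(rows="0 0 0 0 0 0; 0 0 0 0 0 0; 0 0 0 0 0 0; 0 0 0 0 0 0; 0 0 20 0 0 0; 0 0 60 0 0 0; 0 0 110 0 0 0; 0 0 150 0 0 0; 0 0 150 0 0 0", jaw=0.8)

```text
t: 12.58
tool_pos: [0.5639, 0.2503, 0.4498]
tool_rot: [1.856, 2.525, 0.018]
contact_force: [-0.2, 0.7, 0.7]
opening: 0.0686
```

arm_command(rows="20 -60 0 0 0 0; 30 -100 0 0 0 0; 30 -100 0 0 0 0; 30 -100 0 0 0 0")

```text
t: 13.08
tool_pos: [0.5937, 0.1505, 0.4496]
tool_rot: [1.857, 2.526, 0.018]
contact_force: [-0.6, 0.1, -0.5]
opening: 0.0685
```

Run:
```python
from h import *
from station import vision,monitor
o=monitor.get_obs();print(o["tool_pos"],o["opening"],o["t"])
a=[]
for n,b in(("wrist",(0,0,640,480)),("scene",(200,120,320,240))):
    im=vision.get_image(n);q=crop(im,*b);draw(q,im,dpts(.57,.252,np.radians(17.2),z0=.135)[1:],o,b[:2],400/b[2]);a.append(q)
cv2.imwrite("pics/fin.png",np.hstack(a))
```

```text
[0.59371673 0.15047935 0.44956551] 0.06847367061456368 13.075
```

View pics/fin.png

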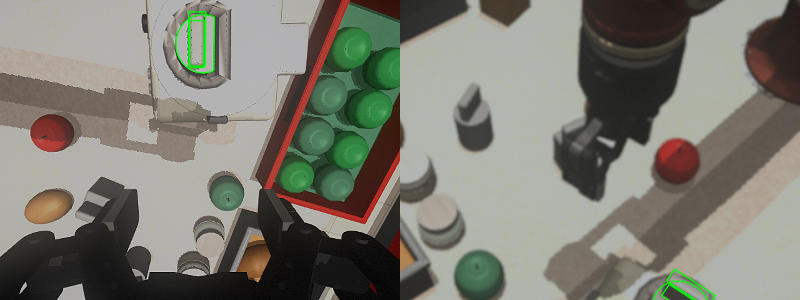

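The D pusher is seated in the chute, with the modelled seated pose drawn over it at (197,42) in the wrist view. The round pusher stands, and the square one is visible at (105,200). I hand the job in.

```bash
python3 -c "
from station import workorder;print(workorder.finish_job())"
```

```text
the job is handed in; nothing more can be done
None
```

The D pusher is in the slicer's chute, released, with its flat matching the chute's, and the job was handed in at about 13 s of the 45 s allowed. No verdict was reported.

- **Carry:** I gripped the pusher by its bar at 50 N, turned it about 125° and lowered it in stages.
- **Seating:** There was no contact on the way down. The floor contact came at a tool height of 0.292 m, as predicted for full seating.
- **After release:** The gripper was clear of everything, and the last wrist view matched the modelled seated pose to within a few millimetres. I did not measure the pusher's final height or tilt separately.
- **Bystanders:** The round and square pushers were never touched. Both appear upright and in place in the last pictures, but I did not remeasure their positions.
- **Disagreement:** The outer edge of the chute's flared rim looked 2–4 mm smaller than I had modelled it, which stayed within the fit's clearance.

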